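# Snap a felt pen and a glue stick into the clip rack

## Robot

A 6-joint arm with a two-finger parallel gripper is mounted at the origin on the work surface; the furniture and walls round the work are solid. World frame = base frame: x ahead of the robot, y to its left, z up, the work surface at z = 0. Lengths are in m, angles in rad, forces in N, time in s.
With the tool pointing down it reaches from about 0.275 to 0.825 m from the base axis. Payload 4.9 kg.
Tool frame: the origin (TCP) lies midway between the tips of the shut fingers; the grasp point (between the pads) lies env.pinch_z behind it (env.pinch_z is the distance from the TCP to the grasp point, in m); z points along the fingers, y is the line along which they close (so a half turn about z gives the same grasp; the last joint's range is limited). The gripper opens to 85 mm and grips with 20 to 120 N. Pads are 22 mm wide; open, the fingers measure 114 mm over their backs; the gripper's body (76 mm by 85 mm) begins 54 mm behind the grasp point. The pads swing forward as they close: fully open they stand 13 mm farther back than shut.
Start: joints at [0.976, 0.326, -0.193, 1.052, 0, 1.437], TCP at [0.245, 0.493, 0.231] pointing down, gripper open.
Joint ranges: [-2.65, 2.65], [-0.97, 1.79], [-1.3, 1.35], [-1.93, 2.1], [-1.47, 1.37], [-3.14, 3.14]. Speed limits (rad/s): [2.57, 2.57, 3.14, 3.14, 3.14, 3.14].

## Interface

Orientations are given as a unit quaternion [x, y, z, w].
In Python, from bench import status, capture, get_calibration, sign_off, env gives the robot as it stands. The module is installed in compiled form; this text tells all that it offers.
- The arm moves only by the tool step_arm, never from a script. Its argument "deltas" is a list of rows, each a list of 4 numbers: the shift along the tool's x, y, z normalised to -1 to 1, where 1 is 0.02 m, then the turn about the tool's z normalised to -1 to 1, where 1 is 0.08 rad. A call has 1 to 5 rows; each row shifts and turns the commanded pose from where the row before left it, along the tool's axes as they then stand; what a row does not reach is not made up. A row lasts 1/8 s, in which the tool goes at most 62.5 mm and 10.7 degrees, less where a joint would pass 70% of its speed; a pose out of reach is approached as far as the arm can. A call with a number of a shift or a turn outside -1 to 1 is refused whole. A call with a gripper value outside its range is refused whole. "claw" is the gripper's target within -1 to 1 (fully open at 1, half-way at 0, shut at -1), set as the call begins (left out, the last holds). The fingers move at their own pace and stop on an object; the grip force is fixed at half the most. Time passes only in rows, so rows that do not move let the fingers close. It gives the time, the measured TCP pose, the force, the opening and the grip force at its end, in the units of the state.
- status.get_obs(): the state, without advancing time (a new reading comes with each control period).
- capture(name): name is "scene" or "top"; returns the picture (480x640x3 uint8, red, green, blue); there is no depth.
- get_calibration(name): a dict with "intrinsics" (3x3 intrinsics, pixels), "xyz" and "attitude" of the camera in the world. Camera axes: x right, y down, z forward; pixel columns grow to the right and rows downward; lengths in m; the calibration is good to about 2 mm. A picture is of the moment at which its call begins. get_calibration takes no time and is no camera call.
- sign_off(): hands the job in; it is judged then, once.
The state is a dict: "time_s": time; "joint_positions": joint angles; "joint_velocities": joint speeds; "joint_efforts": joint torques, N m; "ee_pos": TCP position; "ee_rot": TCP orientation; "contact_force": force on the tool from outside, world axes, zero at the start; "moment": the same for the moment, N m; "opening": finger opening in m; "gripper_force": force on a finger pad.
Only numpy, scipy, OpenCV 4.12 (cv2) and the standard library are available. Lean on these libraries where they do the work, as an engineer would, in place of code of your own. Each camera call takes 0.05 s, during which the arm holds its last target. There are 200 camera calls.

## Task

Tidy the loose felt pen and the glue stick into the clip rack: press the pen down into the empty narrow pair of clips and the glue stick into the wide pair, each lying centred along its clips and snapped fully home at both ends. Leave the felt pen that is already clipped in its place.

Things in the scene. Friction and masses are not known exactly. Their poses are not given: they have to be found in the camera images.
- felt_pen: the loose capped felt pen, lying on the table behind the rack as the robot sees it: 139 mm long along its y, 16 mm across (14 mm between flat gripping sides, along x), 16 mm high, 14 g. Origin: centre of its underside; z up. Either end may point either way in the clips.
- glue_stick: the glue stick, a shorter and thicker round stick lying on the table beside the felt pen: 96 mm long along its y, 24 mm wide (x) and high, 35 g. Origin: centre of its underside; z up. Either end may point either way. Both lie to the right of a tall chest of drawers (front face about 0.5 m ahead of the robot, top drawer open towards them): come round in front of it.
- rail: the clip rack's fixed wooden board, 140 x 215 x 12 mm, ahead of the robot and a little to its right; origin: centre of its underside, y along the row. On it stand three pairs of upward-open steel spring clips side by side, 70 mm apart, in random order: one narrow and empty, one wide and empty, one narrow holding a pen. Leaves part as an item is pressed straight down, then close over it with a snap.
- narrow_clips_seat (a point): the empty narrow pair of clips, for the felt pen. Point: middle of its two saddles' tops, 42 mm above the table; x along the clipped item, y across. Clips 10 mm wide, 45 mm either side of it along x, free between down to 15 mm below it; leaves 17 mm apart, lips 9.6 mm, flared mouth 28 mm wide, rim 32 mm above it. Item's underside rests here; push down 3 to 10 N.
- wide_clips_seat (a point): the empty wide pair of clips, for the glue stick. Point: middle of its two saddles' tops, 42 mm above the table; x along the clipped item, y across. Clips 10 mm wide, 34 mm either side of it along x, free between down to 15 mm below it; leaves 27 mm apart, lips 19.6 mm, flared mouth 38 mm wide, rim 40 mm above it. Item's underside rests here; push down 3 to 10 N.
- clipped_pen: another capped felt pen of the same size as the loose one, already snapped into the third pair of clips of the rack (like the narrow pair); it stays there. Origin: centre of its underside, y along it.
- full_clips_seat (a point): the same point of the third pair of clips (a narrow pair), which holds the clipped pen: middle of the saddles' tops, x along the pen, z up.

How it is judged:
At the end, for the whole second after the job is handed in: The felt pen lies in the narrow clips and the other pen in its own (middle within 15 mm lengthwise), the glue stick in the wide clips (within 10 mm); each down on its saddles within 6 mm, within 8 mm sideways and 10 degrees in direction, at rest (z of felt_pen in the frame of narrow_clips_seat between -0.006 and 0.006 m and x of felt_pen in the frame of narrow_clips_seat between -0.015 and 0.015 m and y of felt_pen in the frame of narrow_clips_seat between -0.008 and 0.008 m and angle between the y axis of felt_pen and the x axis of narrow_clips_seat, either way round below 0.175 rad and linear speed of each of felt_pen, glue_stick, clipped_pen below 0.02 m/s and z of glue_stick in the frame of wide_clips_seat between -0.006 and 0.006 m and x of glue_stick in the frame of wide_clips_seat between -0.01 and 0.01 m and y of glue_stick in the frame of wide_clips_seat between -0.008 and 0.008 m and angle between the y axis of glue_stick and the x axis of wide_clips_seat, either way round below 0.175 rad and z of clipped_pen in the frame of full_clips_seat between -0.006 and 0.006 m and x of clipped_pen in the frame of full_clips_seat between -0.015 and 0.015 m and y of clipped_pen in the frame of full_clips_seat between -0.008 and 0.008 m and angle between the y axis of clipped_pen and the x axis of full_clips_seat, either way round below 0.175 rad); the robot touches nothing.
It also fails if it takes over 58 s, if anything falls off the work surface, if the arm or the gripper's body presses on something with over 40 N, if the wrist force passes 120 N, or if a joint passes its speed limit or range.

## Working session

There is one attempt and no reset: what is moved stays moved. The work goes in short steps, Python scripts to look and compute and a tool call to move; the robot and the scene stay as the last step left them, time stands still between calls to the robot, and variables do not carry over. Pictures are saved under pics/ and viewed, at most 10 in all, crops included, and the job is handed in when it is done.

Besides the shell and the picture viewer there is one more tool, called in YAML: its name, and indented under it one key for each argument. step_arm: Moves the arm, as the interface text tells. Scaled input: -1 to 1 covers 0.02 m each way for a shift and 0.08 rad each way for a turn. Its arguments: {"type":"object","properties":{"deltas":{"type":"array","items":{"type":"array","items":{"type":"number","minimum":-1,"maximum":1}}},"claw":{"type":"number"}},"required":["deltas"]}

```bash
mkdir -p pics
python3 - <<'E'
from bench import status,capture,get_calibration,env
import cv2
for n in("scene","top"):
    cv2.imwrite(f"pics/{n}0.png",capture(n)[:,:,::-1]); print(n,get_calibration(n))
o=status.get_obs();print(o["ee_pos"],o["ee_rot"],o["time_s"],o["opening"],env.pinch_z)
E
```

```text
scene {'intrinsics': array([[616.66947029,   0.        , 328.67560593],
       [  0.        , 616.66947029, 250.61185697],
       [  0.        ,   0.        ,   1.        ]]), 'xyz': array([0.10353124, 0.33567101, 0.63024292]), 'attitude': array([-0.3082855 ,  0.85295017, -0.3932095 ,  0.15107068])}
top {'intrinsics': array([[434.2467947 ,   0.        , 314.95883831],
       [  0.        , 434.2467947 , 232.62432017],
       [  0.        ,   0.        ,   1.        ]]), 'xyz': array([ 0.46607911, -0.16319996,  0.89354202]), 'attitude': array([ 0.70734792, -0.70602215,  0.02807041, -0.02009213])}
[0.24422043 0.49220332 0.23055435] [ 2.28353498e-01  9.73577949e-01 -7.47069605e-04 -3.15566869e-04] 0.1 0.08551338458261379 0.0187
```

View pics/scene0.png

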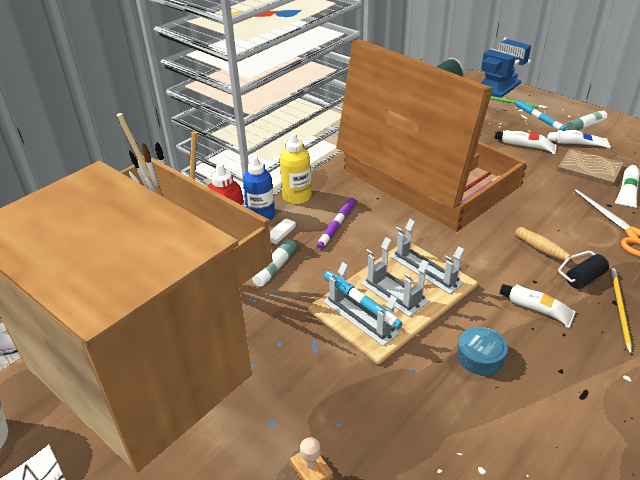

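View pics/top0.png

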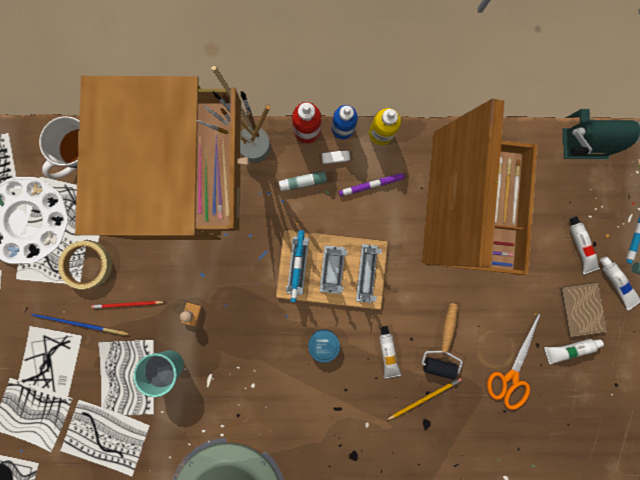

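The scene view shows the rack with the clipped blue pen in the left pair, the wide pair in the middle and the empty narrow pair on the right. In the top view, the glue stick is near (303,182), the purple pen near (372,184), and the clip pairs near (297,266), (333,270) and (368,272). I'll zoom in to measure.

```bash
cat > h.py <<'E'
import numpy as np,cv2
from scipy.spatial.transform import Rotation as R
from bench import status,capture,get_calibration,env
def p2w(px,z,n="top"):
    c=get_calibration(n);d=R.from_quat(c["attitude"]).apply(np.linalg.inv(c["intrinsics"])@[px[0],px[1],1])
    return c["xyz"]+d*(z-c["xyz"][2])/d[2]
def w2p(p,n="top"):
    c=get_calibration(n);q=c["intrinsics"]@R.from_quat(c["attitude"]).inv().apply(np.array(p)-c["xyz"]);return q[:2]/q[2]
def tool():
    o=status.get_obs();r=R.from_quat(o["ee_rot"]);return np.array(o["ee_pos"]),r,o
def go(target,yaw_y=None):
    """target TCP -> units along tool axes; yaw_y: desired world angle of tool y (mod pi)"""
    p,r,o=tool();m=r.as_matrix();d=r.inv().apply(np.array(target)-p)/.02
    a=np.arctan2(m[1,1],m[0,1]);t=0
    if yaw_y is not None: t=-((yaw_y-a+np.pi/2)%np.pi-np.pi/2)/.08
    print("t",o["time_s"],"p",p.round(4),"tooly",round(a,3),"j",np.round(o["joint_positions"],2),"units",d.round(2),"turn",round(t,2))
E
python3 - <<'E'
import cv2
from h import *
im=cv2.imread("pics/top0.png")
cv2.imwrite("pics/crop.png",cv2.resize(im[155:315,262:422],(600,600),interpolation=cv2.INTER_CUBIC))
hsv=cv2.cvtColor(im,cv2.COLOR_BGR2HSV)
m=((hsv[...,0]>125)&(hsv[...,0]<160)&(hsv[...,1]>80)).astype('u1');m[:150]=0;m[220:]=0;m[:,:320]=0;m[:,420:]=0
pts=cv2.findNonZero(m);print(cv2.minAreaRect(pts),len(pts))
go([.5,.2,.25],0)
E
```

```text
((371.4245300292969, 184.23583984375), (7.280109405517578, 67.71875762939453), 74.05460357666016) 320
t 0.1 p [0.2442 0.4922 0.2306] tooly 1.11 j [ 0.98  0.33 -0.19  1.05  0.    1.44] units [-17.95  -7.4   -0.97] turn 13.88
```

View pics/crop.png

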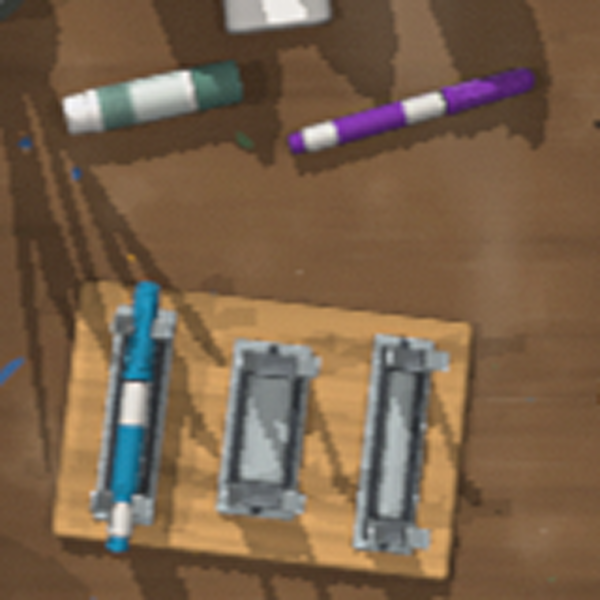

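Run:
```python
from h import *
f=lambda u,v:(262+(u+.5)/3.75-.5,155+(v+.5)/3.75-.5)
W=lambda u,v,z:p2w(f(u,v),z)[:2]
C=np.array([W(85,282,.012),W(471,324,.012),W(447,578,.012),W(54,532,.012)])
print(C.round(4),[np.linalg.norm(C[i]-C[i-1]).round(4) for i in range(4)])
c=C.mean(0);yd=(C[0]+C[3]-C[1]-C[2]);xd=C[0]+C[1]-C[2]-C[3]
a1=np.arctan2(yd[1],yd[0])-np.pi/2;a2=np.arctan2(xd[1],xd[0]);a=(2*a1+a2)/3
print("rail",c,a1,a2);yv=np.array([-np.sin(a),np.cos(a)])
for k in(1,0,-1):
    s=c+.07*k*yv;print("seat",k,s.round(4),"px crop top of base",((w2p([*s,.02])-[262,155])*3.75).round())
def it(n,p,q,z):
    A=W(*p,z);B=W(*q,z);d=B-A;print(n,((A+B)/2).round(4),"len",np.linalg.norm(d).round(4),"axis ang",np.arctan2(d[1],d[0])%np.pi)
it("pen",(290,144),(535,76),.008);it("pen2",(290,144),(535,76),.008)
it("glue",(64,117),(242,82),.012)
it("clipped",(147,284),(117,550),.05)
```

```text
[[ 0.5318 -0.1107]
 [ 0.5094 -0.3203]
 [ 0.3728 -0.306 ]
 [ 0.3972 -0.095 ]] [np.float64(0.1355), np.float64(0.2108), np.float64(0.1373), np.float64(0.2125)]
rail [ 0.45280426 -0.20800353] -0.11072927756780349 -0.1103321142459875
seat 1 [ 0.4605 -0.1384] px crop top of base [134. 413.]
seat 0 [ 0.4528 -0.208 ] px crop top of base [264. 427.]
seat -1 [ 0.4451 -0.2776] px crop top of base [394. 442.]
pen [ 0.6274 -0.2901] len 0.1406 axis ang 1.8464690921749234
pen2 [ 0.6274 -0.2901] len 0.1406 axis ang 1.8464690921749234
glue [ 0.632  -0.1473] len 0.0992 axis ang 1.7706022923814393
clipped [ 0.4595 -0.1377] len 0.1378 axis ang 3.0333028423597
```

step_arm:
  deltas:
    - [-0.35, -0.5, 0, 0]
    - [-0.7, -1, 0, 0]
    - [-0.7, -1, 0.1, 0]
    - [-0.7, -1, 0.1, 0]
    - [-0.7, -1, 0.1, 0]
  claw: 0.2

```text
time_s: 0.72
ee_pos: [0.2608, 0.3824, 0.2251]
ee_rot: [0.228, 0.974, -0.0, -0.0]
contact_force: [0.3, -0.3, 0.7]
opening: 0.0514
gripper_force: 0.0
```

step_arm:
  deltas:
    - [-0.7, -1, 0.1, 0]
    - [-0.7, -1, 0.1, 0]
    - [-0.7, -1, 0.1, 0]
    - [-0.7, -1, 0.1, 0]
    - [-0.7, -1, 0.1, 0]

```text
time_s: 1.35
ee_pos: [0.2788, 0.2618, 0.2151]
ee_rot: [0.228, 0.974, -0.0, 0.0]
contact_force: [0.3, 0.7, -0.1]
opening: 0.0512
gripper_force: 0.0
```

step_arm:
  deltas:
    - [-0.7, -1, 0, 0]
    - [-0.7, -1, 0, 0]
    - [-0.7, -1, 0, 0]
    - [-0.7, -1, 0, 0]
    - [-0.7, -1, 0, 0]

```text
time_s: 1.98
ee_pos: [0.2968, 0.1414, 0.2151]
ee_rot: [0.228, 0.974, -0.0, 0.0]
contact_force: [0.1, -0.4, 0.3]
opening: 0.0512
gripper_force: 0.0
```

```bash
python3 -c "
from h import *
go([.36,-.25,.2],.276)"
```

```text
t 1.975 p [0.2968 0.1414 0.2151] tooly 1.11 j [ 0.22 -0.08 -0.71  0.94 -0.    0.68] units [-11.53 -16.12   0.76] turn 10.42
```

step_arm:
  deltas:
    - [-0.7, -1, 0, 0]
    - [-0.7, -1, 0, 0]
    - [-0.7, -1, 0, 0]
    - [-0.7, -1, 0, 0]
    - [-0.7, -1, 0, 0]

```text
time_s: 2.6
ee_pos: [0.315, 0.0209, 0.2151]
ee_rot: [0.229, 0.974, -0.0, -0.0]
contact_force: [0.3, -0.2, -0.2]
opening: 0.0511
gripper_force: 0.0
```

step_arm:
  deltas:
    - [-0.7, -1, 0, 0]
    - [-0.7, -1, 0, 0]
    - [-0.7, -1, 0, 0]
    - [-0.7, -1, 0, 0]
    - [-0.7, -1, 0, 0]

```text
time_s: 3.22
ee_pos: [0.3331, -0.0995, 0.2152]
ee_rot: [0.229, 0.974, -0.0, -0.0]
contact_force: [-0.4, 0.7, 0.4]
opening: 0.0516
gripper_force: 0.0
```

step_arm:
  deltas:
    - [-0.7, -1, 0, 0]
    - [-0.7, -1, 0, 0]
    - [-0.7, -1, 0, 0]
    - [-0.7, -1, 0, 0]
    - [-0.7, -1, 0, 0]

```text
time_s: 3.85
ee_pos: [0.3513, -0.2201, 0.2151]
ee_rot: [0.229, 0.974, 0.0, -0.0]
contact_force: [0.4, 0.8, -0.6]
opening: 0.0511
gripper_force: 0.0
```

step_arm:
  deltas:
    - [-0.5, -0.5, 0, 1]
    - [0, 0, 0, 1]
    - [0, 0, 0, 1]
    - [0, 0, 0, 1]
    - [0, 0, 0, 1]

```text
time_s: 4.47
ee_pos: [0.3558, -0.2326, 0.2151]
ee_rot: [0.419, 0.908, -0.0, -0.0]
contact_force: [0.3, -0.2, 0.3]
opening: 0.0513
gripper_force: 0.0
```

step_arm:
  deltas:
    - [0, 0, 0, 1]
    - [0, 0, 0, 1]
    - [0, 0, 0, 1]
    - [0, 0, 0, 1]
    - [0, 0, 0, 1]

```text
time_s: 5.1
ee_pos: [0.3558, -0.2326, 0.2151]
ee_rot: [0.591, 0.807, -0.0, -0.0]
contact_force: [0.4, 0.3, 0.3]
opening: 0.0515
gripper_force: 0.0
```

```bash
python3 -c "
from h import *
go([.627,-.29,.1],.276)"
```

```text
t 5.1 p [ 0.3558 -0.2326  0.2151] tooly 0.307 j [-0.75  0.11 -0.52  0.94 -0.    0.51] units [-6.84 12.06  5.75] turn 0.39
```

step_arm:
  deltas:
    - [-0.5, 0.5, 0, 0.4]
    - [-0.55, 1, 0, 0]
    - [-0.55, 1, 0, 0]
    - [-0.55, 1, 0, 0]
    - [-0.55, 1, 0, 0]

```text
time_s: 5.72
ee_pos: [0.458, -0.2598, 0.2151]
ee_rot: [0.602, 0.798, -0.0, -0.0]
contact_force: [-0.3, -0.0, 0.3]
opening: 0.0508
gripper_force: 0.0
```

step_arm:
  deltas:
    - [-0.55, 1, 0, 0]
    - [-0.55, 1, 0, 0]
    - [-0.55, 1, 0, 0]
    - [-0.55, 1, 0, 0]
    - [-0.55, 1, 0, 0]

```text
time_s: 6.35
ee_pos: [0.5692, -0.2854, 0.2151]
ee_rot: [0.602, 0.798, -0.0, -0.0]
contact_force: [0.3, -0.6, 0.3]
opening: 0.0515
gripper_force: 0.0
```

step_arm:
  deltas:
    - [-0.55, 1, 0.2, 0]
    - [-0.5, 1, 0.8, 0]
    - [0, 0.5, 1, 0]
    - [0, 0, 1, 0]
    - [0, 0, 1, 0]

```text
time_s: 6.98
ee_pos: [0.6221, -0.2909, 0.1335]
ee_rot: [0.602, 0.798, -0.0, -0.001]
contact_force: [-0.7, 0.5, 0.4]
opening: 0.0512
gripper_force: 0.0
```

Run:
```python
from h import *
go([.627,-.29,.004],.276)
cv2.imwrite("pics/a.png",cv2.resize(capture("scene")[130:290,200:413,::-1],(800,600)))
```

```text
t 6.975 p [ 0.6221 -0.2909  0.1335] tooly 0.278 j [-0.54  0.65  0.08  1.   -0.    0.75] units [-0.03  0.26  6.48] turn 0.03
```

View pics/a.png

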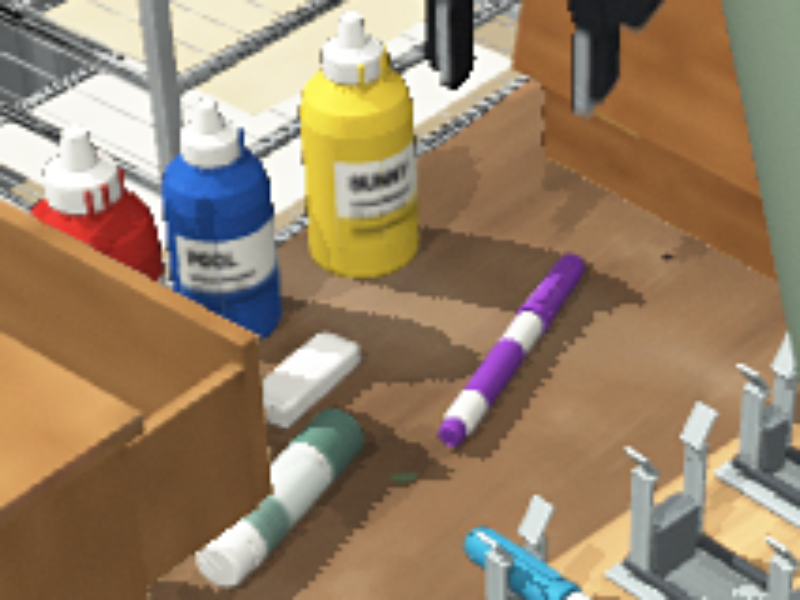

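The crop from the scene camera shows the open fingers high at the top (about 450,50 and 590,70), with the purple pen clear below from (450,430) to (570,265). The path down past the bottles is free.

step_arm:
  deltas:
    - [0, 0.25, 1, 0]
    - [0, 0, 1, 0]
    - [0, 0, 1, 0]
    - [0, 0, 1, 0]
    - [0, 0, 1, 0]

```text
time_s: 7.65
ee_pos: [0.6282, -0.2901, 0.0343]
ee_rot: [0.602, 0.798, 0.0, 0.0]
contact_force: [-0.4, 0.3, -0.8]
opening: 0.0513
gripper_force: 0.0
```

step_arm:
  deltas:
    - [0, 0, 1, 0]
    - [0, 0, 0.4, 0]
    - [0, 0, 0, 0]

```text
time_s: 8.02
ee_pos: [0.6278, -0.29, 0.0065]
ee_rot: [0.602, 0.798, -0.0, -0.001]
contact_force: [0.5, 0.1, -0.9]
opening: 0.0513
gripper_force: 0.0
```

step_arm:
  deltas:
    - [0, 0, 0, 0]
    - [0, 0, 0, 0]
    - [0, 0, 0, 0]
    - [0, 0, 0, 0]
  claw: -1

```text
time_s: 8.52
ee_pos: [0.6289, -0.2907, 0.0085]
ee_rot: [0.602, 0.798, 0.0, 0.001]
contact_force: [0.6, 0.2, 5.6]
opening: 0.0122
gripper_force: 60.1
```

step_arm:
  deltas:
    - [0, 0, -0.5, 0]
    - [0, 0, -1, 0]
    - [0, 0, -1, 0]
    - [0, 0, -1, 0]
    - [0, 0, -1, 0]

```text
time_s: 9.15
ee_pos: [0.6285, -0.2905, 0.0996]
ee_rot: [0.602, 0.798, 0.0, 0.001]
contact_force: [-0.4, 0.6, -0.2]
opening: 0.0116
gripper_force: 59.4
```

step_arm:
  deltas:
    - [0, -0.5, -1, 0]
    - [0, -0.7, -1, 0]
    - [0, -0.7, -0.7, 0]
    - [0, -0.7, 0, 0]
    - [0, -0.7, 0, 0]

```text
time_s: 9.78
ee_pos: [0.5631, -0.3084, 0.1507]
ee_rot: [0.602, 0.798, -0.0, -0.001]
contact_force: [0.4, 0.6, 0.5]
opening: 0.0124
gripper_force: 59.4
```

step_arm:
  deltas:
    - [0, 0, 0, -1]
    - [0, 0, 0, -1]
    - [0, 0, 0, -1]
    - [0, 0, 0, -1]
    - [0, 0, 0, -1]

```text
time_s: 10.4
ee_pos: [0.5634, -0.3081, 0.15]
ee_rot: [0.431, 0.903, 0.0, -0.001]
contact_force: [0.7, -0.5, -0.5]
opening: 0.0119
gripper_force: 59.4
```

step_arm:
  deltas:
    - [0, 0, 0, -1]
    - [0, 0, 0, -1]
    - [0, 0, 0, -1]
    - [0, 0, 0, -1]
    - [0, 0, 0, -1]

```text
time_s: 11.02
ee_pos: [0.5634, -0.3081, 0.15]
ee_rot: [0.243, 0.97, 0.0, -0.001]
contact_force: [0.5, 0.6, 0.0]
opening: 0.0119
gripper_force: 59.4
```

Run:
```python
from h import *
go([.445,-.2776,.14],1.461)
```

```text
t 11.025 p [ 0.5634 -0.3081  0.15  ] tooly 1.08 j [-0.62  0.56 -0.05  0.97 -0.   -0.12] units [ 5.94 -1.44  0.51] turn -4.76
```

step_arm:
  deltas:
    - [0, 0, 0, -1]
    - [0, 0, 0, -1]
    - [0, 0, 0, -1]
    - [0, 0, 0, -1]
    - [0, 0, 0, -0.75]

```text
time_s: 11.65
ee_pos: [0.5634, -0.3081, 0.15]
ee_rot: [0.055, 0.998, 0.001, -0.001]
contact_force: [0.9, 0.0, -0.4]
opening: 0.0121
gripper_force: 59.4
```

Run:
```python
from h import *
go([.445,-.2776,.14],1.461)
```

```text
t 11.65 p [ 0.5634 -0.3081  0.15  ] tooly 1.46 j [-0.62  0.56 -0.05  0.97 -0.   -0.5 ] units [6.05 0.86 0.51] turn -0.01
```

step_arm:
  deltas:
    - [0.9, 0.1, 0, 0]
    - [1, 0.15, 0, 0]
    - [1, 0.15, 0, 0]
    - [1, 0.15, 0, 0]
    - [1, 0.15, 0, 0]

```text
time_s: 12.28
ee_pos: [0.467, -0.2828, 0.1502]
ee_rot: [0.056, 0.998, 0.001, -0.001]
contact_force: [-1.0, -0.1, -0.3]
opening: 0.0122
gripper_force: 59.4
```

step_arm:
  deltas:
    - [0.9, 0.15, 0, 0]
    - [0.25, 0, 0.3, 0]
    - [0, 0, 0.2, 0]
    - [0, 0, 0, 0]

```text
time_s: 12.78
ee_pos: [0.4465, -0.2779, 0.1406]
ee_rot: [0.056, 0.998, 0.0, -0.0]
contact_force: [1.1, -0.5, -0.7]
opening: 0.0124
gripper_force: 59.4
```

Run:
```python
from h import *
go([.4451,-.2776,.14],1.461)
a=cv2.resize(capture("top")[200:330,270:443,::-1],(798,600),interpolation=cv2.INTER_CUBIC)
cv2.imwrite("pics/b.png",a)
b=capture("scene")[180:330,300:500,::-1]
cv2.imwrite("pics/b2.png",cv2.resize(b,(800,600),interpolation=cv2.INTER_CUBIC))
```

```text
t 12.775 p [ 0.4465 -0.2779  0.1406] tooly 1.458 j [-0.7   0.36 -0.39  0.82  0.   -0.58] units [0.07 0.   0.03] turn -0.04
```

View pics/b2.png

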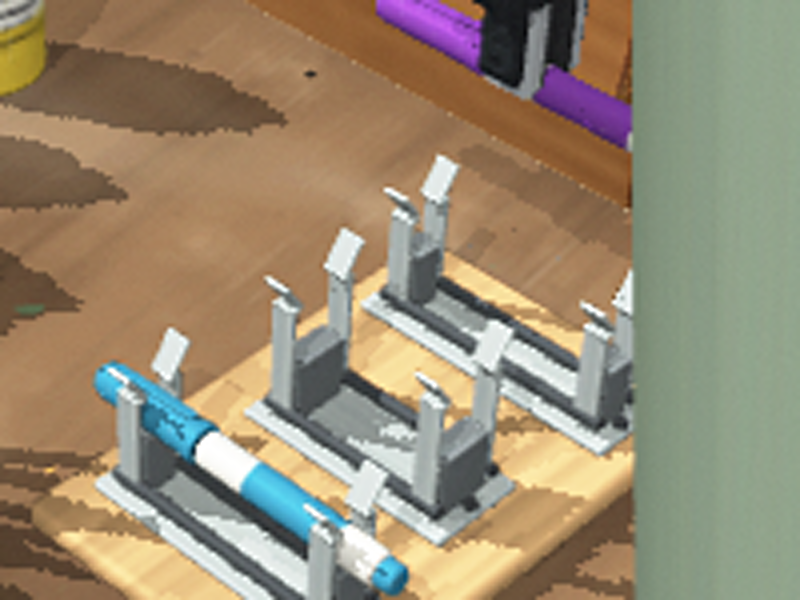

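View pics/b.png

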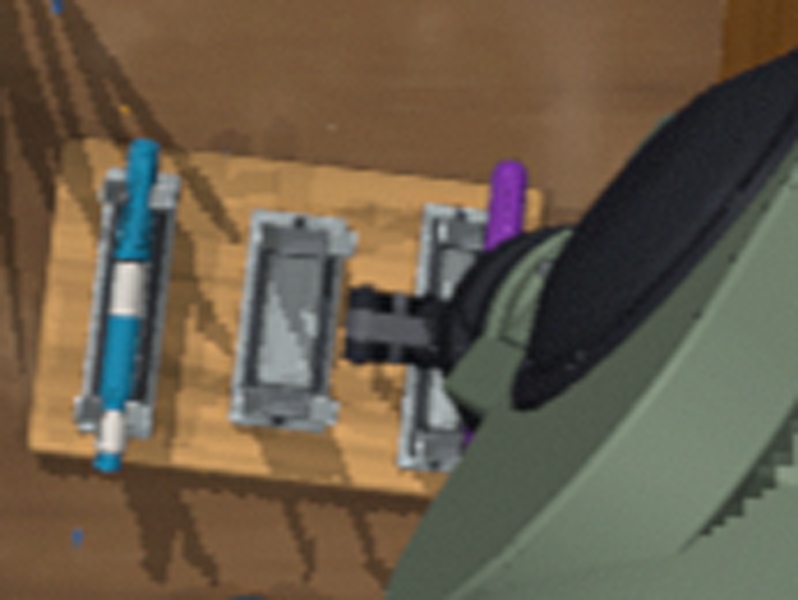

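The scene crop shows the pen held level between the pads, above the right-hand clips. In the top crop its far end is visible at (510,162), so I'll check that end against the prediction.

Run:
```python
from h import *
p,_,_=tool();a=1.458-np.pi/2
for z in(.140,.148,.155):
    print(z,(p2w((270+510/4.613,200+162/4.613),z)[:2]-p[:2]).round(4), (p2w((270+495/4.613,200+240/4.613),z)[:2]-p[:2]).round(4), "expect",(.0695*np.array([np.cos(a),np.sin(a)])).round(4))
```

```text
0.14 [ 0.0666 -0.0079] [ 0.0372 -0.002 ] expect [ 0.0691 -0.0078]
0.148 [ 0.0661 -0.0066] [ 0.037  -0.0008] expect [ 0.0691 -0.0078]
0.155 [ 0.0657 -0.0055] [0.0368 0.0003] expect [ 0.0691 -0.0078]
```

step_arm:
  deltas:
    - [0.05, 0, 0.6, 0]
    - [0, 0, 1, 0]
    - [0, 0, 0.9, 0]
    - [0, 0, 0, 0]

```text
time_s: 13.38
ee_pos: [0.4442, -0.2767, 0.0895]
ee_rot: [0.056, 0.998, 0.001, -0.001]
contact_force: [0.3, -0.2, 0.4]
opening: 0.012
gripper_force: 59.4
```

step_arm:
  deltas:
    - [0, 0, 0.3, 0]
    - [0, 0, 0.3, 0]
    - [0, 0, 0.3, 0]
    - [0, 0, 0.2, 0]

```text
time_s: 13.88
ee_pos: [0.4458, -0.278, 0.0696]
ee_rot: [0.056, 0.998, -0.0, 0.0]
contact_force: [1.2, 0.6, 1.6]
opening: 0.0118
gripper_force: 59.6
```

step_arm:
  deltas:
    - [0, 0, 0.2, 0]
    - [0, 0, 0.2, 0]
    - [0, 0, 0.2, 0]

```text
time_s: 14.25
ee_pos: [0.4453, -0.2777, 0.057]
ee_rot: [0.056, 0.998, -0.0, -0.0]
contact_force: [-0.5, 0.5, 1.8]
opening: 0.0123
gripper_force: 59.6
```

step_arm:
  deltas:
    - [0, 0, 0.2, 0]
    - [0, 0, 0.15, 0]
    - [0, 0, 0, 0]

```text
time_s: 14.62
ee_pos: [0.4451, -0.2777, 0.0504]
ee_rot: [0.056, 0.998, -0.0, -0.0]
contact_force: [-1.4, 1.3, 4.4]
opening: 0.0124
gripper_force: 60.0
```

step_arm:
  deltas:
    - [0, 0, 0.1, 0]
    - [0, 0, 0, 0]

```text
time_s: 14.88
ee_pos: [0.4451, -0.2777, 0.0503]
ee_rot: [0.056, 0.998, -0.0, 0.0]
contact_force: [-5.8, 4.4, 22.9]
opening: 0.0121
gripper_force: 62.2
```

step_arm:
  deltas:
    - [0, 0, -0.1, 0]
    - [0, 0, 0, 0]
    - [0, 0, 0, 0]
  claw: -0.1

```text
time_s: 15.25
ee_pos: [0.4451, -0.2776, 0.0499]
ee_rot: [0.056, 0.998, 0.0, -0.0]
contact_force: [-0.9, 0.1, -0.7]
opening: 0.0384
gripper_force: 0.0
```

step_arm:
  deltas:
    - [0, 0, -0.5, 0]
    - [0, 0, -1, 0]
    - [0, 0, -1, 0]
    - [0, 0, -1, 0]
    - [0, 0, -1, 0]

```text
time_s: 15.88
ee_pos: [0.4454, -0.2777, 0.1414]
ee_rot: [0.056, 0.998, -0.0, 0.0]
contact_force: [0.8, -0.3, -0.4]
opening: 0.0386
gripper_force: 0.0
```

Run:
```python
from h import *
go([.632,-.1473,.16],.2)
```

```text
t 15.875 p [ 0.4454 -0.2777  0.1414] tooly 1.458 j [-0.7   0.36 -0.39  0.82  0.   -0.59] units [-8.54  7.53 -0.93] turn 15.72
```

Run:
```python
from h import *
for z in(.15,.18,.2,.22,.25):print(z,p2w((266.6,219),z,"scene").round(3),p2w((238,230),z).round(3),p2w((238,90),z).round(3))
```

```text
0.15 [ 0.579 -0.092  0.15 ] [ 0.521 -0.04   0.15 ] [ 0.767 -0.036  0.15 ]
0.18 [ 0.549 -0.065  0.18 ] [ 0.519 -0.045  0.18 ] [ 0.755 -0.041  0.18 ]
0.2 [ 0.529 -0.048  0.2  ] [ 0.517 -0.048  0.2  ] [ 0.747 -0.045  0.2  ]
0.22 [ 0.509 -0.03   0.22 ] [ 0.516 -0.051  0.22 ] [ 0.739 -0.048  0.22 ]
0.25 [ 0.48  -0.003  0.25 ] [ 0.514 -0.056  0.25 ] [ 0.727 -0.053  0.25 ]
```

step_arm:
  deltas:
    - [-0.5, 0.5, -0.5, 0]
    - [-1, 0.85, -1, 0]
    - [-1, 0.85, -1, 0]
    - [-1, 0.85, 0, 0]
    - [-1, 0.85, 0, 0]
  claw: 0.2

```text
time_s: 16.5
ee_pos: [0.5449, -0.2091, 0.1905]
ee_rot: [0.056, 0.998, 0.0, 0.0]
contact_force: [0.2, 0.0, -0.2]
opening: 0.051
gripper_force: 0.0
```

step_arm:
  deltas:
    - [0, 0, 0, 1]
    - [0, 0, 0, 1]
    - [0, 0, 0, 1]
    - [0, 0, 0, 1]
    - [0, 0, 0, 1]

```text
time_s: 17.12
ee_pos: [0.544, -0.2094, 0.19]
ee_rot: [0.255, 0.967, 0.0, -0.0]
contact_force: [0.9, 0.3, -1.1]
opening: 0.0513
gripper_force: 0.0
```

step_arm:
  deltas:
    - [0, 0, 0, 1]
    - [0, 0, 0, 1]
    - [0, 0, 0, 1]
    - [0, 0, 0, 1]
    - [0, 0, 0, 1]

```text
time_s: 17.75
ee_pos: [0.5439, -0.2094, 0.19]
ee_rot: [0.442, 0.897, 0.0, -0.0]
contact_force: [-1.2, -0.8, 0.2]
opening: 0.0516
gripper_force: 0.0
```

step_arm:
  deltas:
    - [0, 0, 0, 1]
    - [0, 0, 0, 1]
    - [0, 0, 0, 1]
    - [0, 0, 0, 1]
    - [0, 0, 0, 1]

```text
time_s: 18.38
ee_pos: [0.5439, -0.2094, 0.19]
ee_rot: [0.611, 0.792, 0.0, -0.0]
contact_force: [-0.1, -0.4, -0.2]
opening: 0.0516
gripper_force: 0.0
```

Run:
```python
from h import *
go([.632,-.1473,.16],.2)
```

```text
t 18.375 p [ 0.5439 -0.2094  0.19  ] tooly 0.256 j [-0.49  0.42 -0.17  0.99  0.    0.82] units [1.89 5.05 1.5 ] turn 0.7
```

step_arm:
  deltas:
    - [0, 0.3, 0, 0.7]
    - [0.45, 0.95, 0, 0]
    - [0.45, 0.95, 0, 0]
    - [0.45, 0.95, 0, 0]
    - [0.45, 0.95, 0, 0]

```text
time_s: 19.0
ee_pos: [0.618, -0.1567, 0.1901]
ee_rot: [0.632, 0.775, 0.0, -0.0]
contact_force: [-0.9, 0.2, -0.7]
opening: 0.0512
gripper_force: 0.0
```

step_arm:
  deltas:
    - [0.2, 0.8, 0.5, 0]
    - [0, 0, 1, 0]
    - [0, 0, 1, 0]

```text
time_s: 19.38
ee_pos: [0.632, -0.1504, 0.1388]
ee_rot: [0.632, 0.775, -0.0, -0.0]
contact_force: [-0.4, -0.4, 0.3]
opening: 0.0512
gripper_force: 0.0
```

Run:
```python
from h import *
go([.632,-.1473,.006],.2)
cv2.imwrite("pics/c.png",cv2.resize(capture("scene")[100:340,180:500,::-1],(800,600),interpolation=cv2.INTER_CUBIC))
```

```text
t 19.375 p [ 0.632  -0.1504  0.1388] tooly 0.203 j [-0.35  0.58 -0.04  0.96 -0.    1.02] units [0.15 0.03 6.64] turn 0.04
```

View pics/c.png

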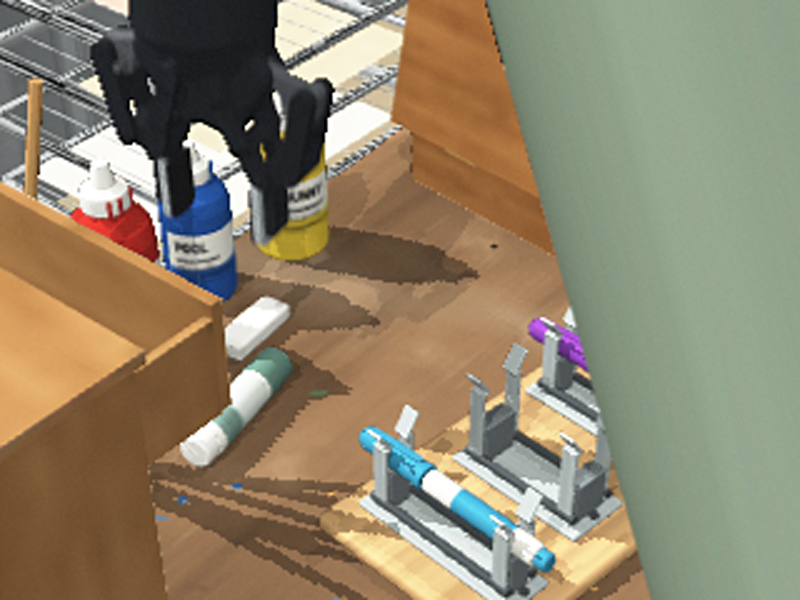

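The gripper is above the glue stick, which runs from (195,455) to (275,360) in this crop. The purple pen's far end sits in the narrow clips at (540,330), and the drawer and bottles are clear.

step_arm:
  deltas:
    - [0.1, 0, 0.6, 0]
    - [0, 0, 1, 0]
    - [0, 0, 1, 0]
    - [0, 0, 1, 0]
    - [0, 0, 1, 0]

```text
time_s: 20.05
ee_pos: [0.6316, -0.1492, 0.0479]
ee_rot: [0.632, 0.775, 0.0, 0.0]
contact_force: [-0.5, 0.9, 0.1]
opening: 0.0512
gripper_force: 0.0
```

step_arm:
  deltas:
    - [0, 0, 1, 0]
    - [0, 0, 0.9, 0]
    - [0, 0, 0, 0]

```text
time_s: 20.42
ee_pos: [0.63, -0.1487, 0.0087]
ee_rot: [0.632, 0.775, -0.0, -0.001]
contact_force: [-1.0, -0.7, -0.9]
opening: 0.051
gripper_force: 0.0
```

step_arm:
  deltas:
    - [0, 0, 0, 0]
    - [0, 0, 0, 0]
    - [0, 0, 0, 0]
    - [0, 0, 0, 0]
  claw: -1

```text
time_s: 20.92
ee_pos: [0.6321, -0.1496, 0.0115]
ee_rot: [0.632, 0.775, 0.0, 0.001]
contact_force: [0.4, -0.2, 6.0]
opening: 0.0224
gripper_force: 62.0
```

step_arm:
  deltas:
    - [0, 0, -0.5, 0]
    - [0, 0, -1, 0]
    - [0, 0, -1, 0]
    - [0, 0, -1, 0]
    - [0, 0, -1, 0]

```text
time_s: 21.55
ee_pos: [0.6307, -0.1491, 0.1011]
ee_rot: [0.632, 0.775, -0.0, -0.0]
contact_force: [0.2, -0.7, 0.1]
opening: 0.0217
gripper_force: 61.2
```

step_arm:
  deltas:
    - [0, 0, -1, 0]
    - [-0.4, -0.8, -1, 0]
    - [-0.4, -0.9, -0.5, 0]
    - [-0.4, -0.9, 0, 0]
    - [-0.4, -0.9, 0, 0]

```text
time_s: 22.18
ee_pos: [0.5668, -0.1954, 0.1496]
ee_rot: [0.633, 0.775, -0.0, -0.001]
contact_force: [1.5, -0.0, -1.3]
opening: 0.0218
gripper_force: 61.2
```

step_arm:
  deltas:
    - [0, 0, 0, -1]
    - [0, 0, 0, -1]
    - [0, 0, 0, -1]
    - [0, 0, 0, -1]
    - [0, 0, 0, -1]

```text
time_s: 22.8
ee_pos: [0.5674, -0.195, 0.1492]
ee_rot: [0.465, 0.885, -0.0, -0.001]
contact_force: [-0.5, -0.1, -0.6]
opening: 0.022
gripper_force: 61.2
```

step_arm:
  deltas:
    - [0, 0, 0, -1]
    - [0, 0, 0, -1]
    - [0, 0, 0, -1]
    - [0, 0, 0, -1]
    - [0, 0, 0, -1]

```text
time_s: 23.42
ee_pos: [0.5674, -0.195, 0.1492]
ee_rot: [0.28, 0.96, 0.0, -0.001]
contact_force: [-0.1, 0.9, -0.2]
opening: 0.0219
gripper_force: 61.2
```

step_arm:
  deltas:
    - [0, 0, 0, -1]
    - [0, 0, 0, -1]
    - [0, 0, 0, -1]
    - [0, 0, 0, -1]
    - [0, 0, 0, -1]

```text
time_s: 24.05
ee_pos: [0.5674, -0.195, 0.1493]
ee_rot: [0.083, 0.997, 0.0, -0.001]
contact_force: [0.1, 0.8, -0.4]
opening: 0.022
gripper_force: 61.2
```

Run:
```python
from h import *
go([.4528,-.208,.14],1.461)
```

```text
t 24.05 p [ 0.5674 -0.195   0.1493] tooly 1.404 j [-0.45  0.48 -0.17  0.92 -0.   -0.29] units [ 5.54 -1.59  0.47] turn -0.71
```

step_arm:
  deltas:
    - [0, 0, 0, -0.71]
    - [0.8, -0.2, 0, 0]
    - [1, -0.25, 0, 0]
    - [1, -0.25, 0, 0]
    - [1, -0.25, 0, 0]

```text
time_s: 24.68
ee_pos: [0.4892, -0.2052, 0.1494]
ee_rot: [0.056, 0.998, 0.0, -0.001]
contact_force: [0.3, -0.8, -0.6]
opening: 0.022
gripper_force: 61.2
```

step_arm:
  deltas:
    - [1, -0.2, 0, 0]
    - [0.8, -0.1, 0, 0]
    - [0, 0, 0.5, 0]
    - [0, 0, 0, 0]

```text
time_s: 25.18
ee_pos: [0.4545, -0.2068, 0.1393]
ee_rot: [0.056, 0.998, 0.0, -0.0]
contact_force: [-1.3, 0.2, -0.8]
opening: 0.0218
gripper_force: 61.2
```

Run:
```python
from h import *
go([.4528,-.208,.06],1.461)
cv2.imwrite("pics/d.png",cv2.resize(capture("top")[200:330,270:443,::-1],(798,600),interpolation=cv2.INTER_CUBIC))
```

```text
t 25.175 p [ 0.4545 -0.2068  0.1393] tooly 1.459 j [-0.57  0.32 -0.46  0.79  0.   -0.46] units [ 0.08 -0.07  3.97] turn -0.03
```

View pics/d.png

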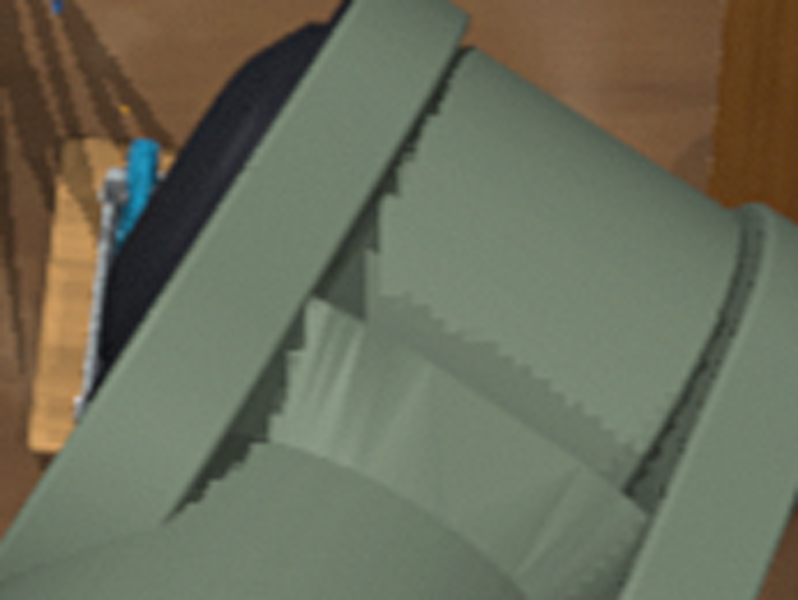

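The arm hides the glue stick in the top view, so I'll check from the scene camera.

Run:
```python
from h import *
go([.4528,-.208,.06],1.461)
p,_,_=tool();a=1.459-np.pi/2;u=np.array([np.cos(a),np.sin(a),0])
for s in(.048,-.048):print(w2p(p+[0,0,.0005]+s*u,"scene").round(1),"crop",((w2p(p+[0,0,.0005]+s*u,"scene")-[300,140])*4).round())
cv2.imwrite("pics/e.png",cv2.resize(capture("scene")[140:290,300:500,::-1],(800,600),interpolation=cv2.INTER_CUBIC))
```

```text
t 25.225 p [ 0.455  -0.2069  0.1397] tooly 1.459 j [-0.57  0.32 -0.46  0.79  0.   -0.46] units [ 0.1  -0.07  3.98] turn -0.03
[369.9 204.3] crop [280. 257.]
[425.1 236.1] crop [500. 385.]
```

View pics/e.png

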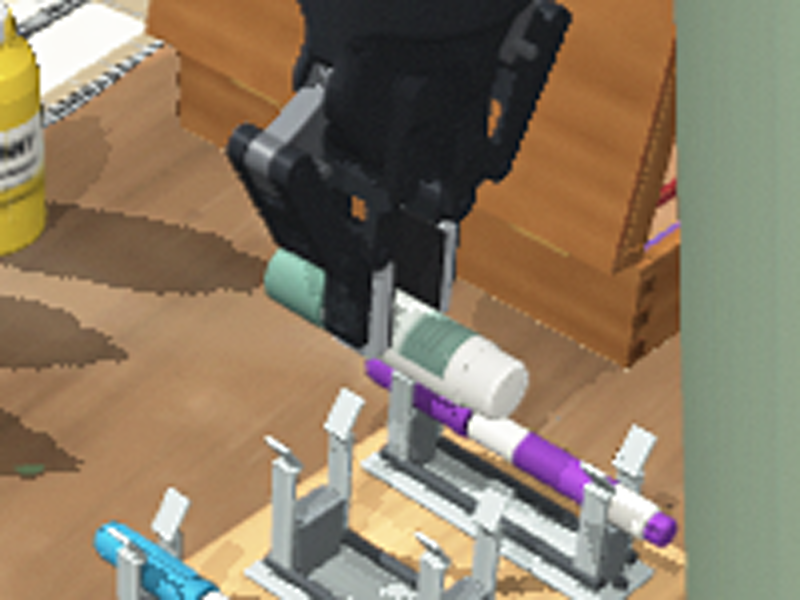

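In the crop the stick is held with its near face at (508,391), against a predicted (500,385), so lengthwise it is within about 3 mm. The purple pen sits in both its clips, with its ends at (378,370) and (660,528). Now I'll press the glue stick in.

step_arm:
  deltas:
    - [0, -0.05, 0.5, 0]
    - [0, 0, 1, 0]
    - [0, 0, 0.5, 0]
    - [0, 0, 0, 0]

```text
time_s: 25.78
ee_pos: [0.4542, -0.2074, 0.0993]
ee_rot: [0.056, 0.998, 0.001, -0.001]
contact_force: [0.2, 0.3, -0.5]
opening: 0.0221
gripper_force: 61.2
```

step_arm:
  deltas:
    - [0, 0, 0.3, 0]
    - [0, 0, 0.3, 0]
    - [0, 0, 0.3, 0]
    - [0, 0, 0.2, 0]

```text
time_s: 26.28
ee_pos: [0.4548, -0.208, 0.0781]
ee_rot: [0.056, 0.998, -0.0, 0.0]
contact_force: [0.4, -0.2, -0.6]
opening: 0.0219
gripper_force: 61.3
```

step_arm:
  deltas:
    - [0, 0, 0.2, 0]
    - [0, 0, 0.2, 0]
    - [0, 0, 0.2, 0]

```text
time_s: 26.65
ee_pos: [0.4547, -0.2079, 0.066]
ee_rot: [0.056, 0.998, -0.0, -0.0]
contact_force: [0.2, -0.4, 1.3]
opening: 0.0223
gripper_force: 61.3
```

step_arm:
  deltas:
    - [0, 0, 0.2, 0]
    - [0, 0, 0.15, 0]
    - [0, 0, 0, 0]

```text
time_s: 27.02
ee_pos: [0.4546, -0.2078, 0.0589]
ee_rot: [0.056, 0.998, 0.0, -0.0]
contact_force: [-0.1, 0.8, -1.1]
opening: 0.0216
gripper_force: 61.1
```

step_arm:
  deltas:
    - [0, 0, 0.15, 0]
    - [0, 0, 0.1, 0]
    - [0, 0, 0, 0]

```text
time_s: 27.4
ee_pos: [0.4545, -0.2078, 0.0541]
ee_rot: [0.056, 0.998, 0.0, -0.0]
contact_force: [0.3, -0.6, -0.3]
opening: 0.0221
gripper_force: 61.2
```

step_arm:
  deltas:
    - [0, 0, 0.1, 0]
    - [0, 0, 0.05, 0]
    - [0, 0, 0, 0]

```text
time_s: 27.78
ee_pos: [0.4547, -0.208, 0.0534]
ee_rot: [0.056, 0.998, -0.0, 0.0]
contact_force: [-5.7, 3.6, 22.0]
opening: 0.0219
gripper_force: 64.1
```

Hard stop at the expected seat height. Next I release and back off.

step_arm:
  deltas:
    - [0, 0, -0.1, 0]
    - [0, 0, 0, 0]
    - [0, 0, 0, 0]
  claw: 0

```text
time_s: 28.15
ee_pos: [0.4546, -0.2079, 0.053]
ee_rot: [0.056, 0.998, 0.0, -0.0]
contact_force: [0.5, 0.6, 0.4]
opening: 0.0428
gripper_force: 0.0
```

step_arm:
  deltas:
    - [0, 0, -0.5, 0]
    - [0, 0, -1, 0]
    - [0, 0, -1, 0]
    - [0, 0, -1, 0]
    - [0, 0, -1, 0]

```text
time_s: 28.78
ee_pos: [0.4547, -0.2079, 0.1444]
ee_rot: [0.056, 0.998, -0.0, 0.0]
contact_force: [0.5, 0.2, -0.3]
opening: 0.0427
gripper_force: 0.0
```

step_arm:
  deltas:
    - [0, 0, -1, 0]
    - [0, 0, -1, 0]
    - [0.8, 0.5, -1, 0]
    - [1, 1, 0, 0]
    - [1, 1, 0, 0]

```text
time_s: 29.4
ee_pos: [0.4043, -0.1516, 0.204]
ee_rot: [0.056, 0.998, -0.0, 0.0]
contact_force: [-0.1, 0.1, -0.1]
opening: 0.0427
gripper_force: 0.0
```

step_arm:
  deltas:
    - [0.5, 1, 0, 0]
    - [0, 1, 0, 0]
    - [0, 1, 0, 0]
    - [0, 1, 0, 0]
    - [0, 1, 0, 0]

```text
time_s: 30.02
ee_pos: [0.4063, -0.0505, 0.2036]
ee_rot: [0.056, 0.998, -0.0, 0.0]
contact_force: [-0.3, 0.2, 0.4]
opening: 0.0429
gripper_force: 0.0
```

step_arm:
  deltas:
    - [0, 1, 0, 0]
    - [0, 1, 0, 0]
    - [0, 1, 0, 0]
    - [0, 0.5, 0, 0]
    - [0, 0, 0, 0]

```text
time_s: 30.65
ee_pos: [0.4139, 0.0185, 0.2034]
ee_rot: [0.055, 0.998, -0.0, 0.0]
contact_force: [-0.7, -0.1, -0.5]
opening: 0.0424
gripper_force: 0.0
```

Run:
```python
from h import *
a=cv2.resize(capture("top")[200:330,270:410,::-1],(400,371),interpolation=cv2.INTER_CUBIC)
b=cv2.resize(capture("scene")[210:360,310:490,::-1],(400,333),interpolation=cv2.INTER_CUBIC)
cv2.imwrite("pics/f.png",np.hstack([a,np.vstack([b,np.zeros((38,400,3),'u1')])]))
```

```text
(no output)
```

View pics/f.png

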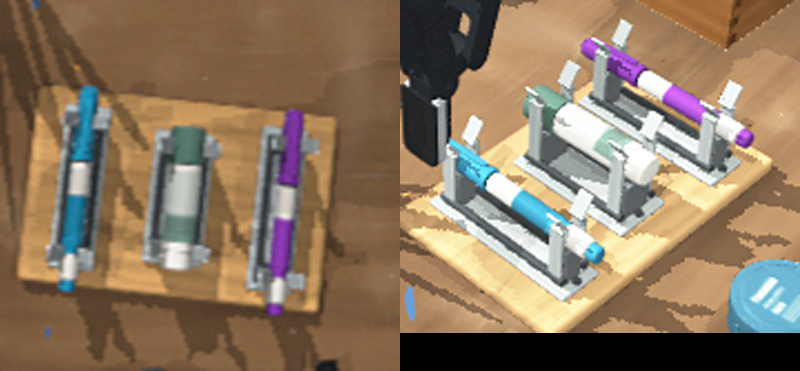

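The left half (top view) shows all three items aligned in their clips: glue stick from (187,128) to (178,268), purple pen from (293,112) to (274,313). The right half shows the lips closed over each item. I'll check the numbers once.

Run:
```python
from h import *
k=400/140
def s(A,B,z,c):
    P=[p2w((270+u/k,200+v/k),z)[:2] for u,v in(A,B)];d=P[0]-P[1];m=(P[0]+P[1])/2-c
    a=-.1105;print("len",np.linalg.norm(d).round(4),"ang",np.arctan2(d[1],d[0]).round(3),"along",(m@[np.cos(a),np.sin(a)]).round(4),"across",(m@[-np.sin(a),np.cos(a)]).round(4))
s((187,127),(177,269),.054,[.4528,-.208]);s((293,110),(274,314),.05,[.4451,-.2776]);s((90,86),(66,291),.05,[.4605,-.1384])
```

```text
len 0.0957 ang -0.072 along 0.0001 across -0.0009
len 0.1385 ang -0.1 along -0.0015 across -0.0005
len 0.1394 ang -0.113 along -0.0012 across -0.0004
```

```bash
python3 -c "
from bench import sign_off
print(sign_off())"
```

```text
the job is handed in; nothing more can be done
None
```

I clipped the felt pen into the narrow pair and the glue stick into the wide pair, left the other pen in place, and handed the job in at about 31 s; a final camera check put all three within 2 mm of centre, but sign-off returned no verdict.

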